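# Fetch the ejector rod from the tilt bin and clear the cork borer

## Robot

A 7-joint arm with a two-finger parallel gripper is mounted at the origin on the work surface. World frame = base frame: x ahead of the robot, y to its left, z up, the work surface at z = 0. Lengths are in m, angles in rad, forces in N, time in s.
With the tool pointing down it reaches from about 0.425 to 0.875 m from the base axis. Payload 8.4 kg.
Tool frame: the origin (TCP) lies midway between the tips of the shut fingers; the grasp point (between the pads) lies 19 mm behind it; y points along the fingers, x is the direction in which the jaws open and shut, and the axes are right-handed (so a half turn about y gives the same grasp; the last joint's range is limited). The gripper opens to 85 mm and grips with 20 to 120 N. Pads are 22 mm wide; open, the fingers measure 114 mm over their backs; the gripper's body (76 mm by 85 mm) begins 54 mm behind the grasp point. The pads swing forward as they close: fully open they stand 13 mm farther back than shut.
Start: joints at [-1.393, 0.333, 0.04, 1.465, -0.013, 1.343, -0.059], TCP at [0.178, 0.625, 0.231] pointing down, gripper open.
Joint ranges: [-2.58, 2.58], [-0.38, 2.09], [-1.3, 1.39], [0.25, 2.4], [-1.5, 4.64], [0.08, 2.09], [-2.65, 2.65]. Speed limits (rad/s): [2.22, 2.22, 2.79, 2.79, 3.14, 3.14, 3.14].

## Interface

Orientations are given as a unit quaternion [x, y, z, w].
In Python, from cell import ctrl, jaws, readout, read_camera, camera_model, workorder gives the robot as it stands. Calls block until the motion is done:
- ctrl.movep(position, orientation): joint-space move of the TCP to a pose.
- ctrl.move_straight(position, attitude=None, feed=0.15, max_force=None): straight line of the TCP; attitude=None keeps the orientation; feed is the mean speed in m/s. With max_force (N) it stops when the force on the tool has changed by that much, and returns True; else False.
- ctrl.goto_joints(angles): joint-space move.
- jaws.move_gripper(opening): finger opening in m; the grip force is fixed at half the most; returns when the fingers have stopped.
- ctrl.pause(seconds).
- ctrl.solve_ik(position, orientation): joint angles nearest the present ones, or None.
- readout.observe(): the state.
- read_camera(name): name is "scene" or "top" or "wrist"; returns (picture, depth): 480x640x3 uint8, red, green, blue; 480x640 float32, m along the optical axis (not along the pixel's ray), 0 where there is no reading.
- camera_model(name): a dict with "mtx" (3x3 intrinsics, pixels), "extrinsics" (4x4, takes a point from camera to world coordinates). Camera axes: x right, y down, z forward; pixel columns grow to the right and rows downward; lengths in m; the calibration is good to about 2 mm. The wrist camera is an equidistant fisheye: a pixel r from the principal point sees the ray r / f radians off the axis. A picture is of the moment at which its call begins: read the wrist's pose just before it. camera_model takes no time and is no camera call; for the wrist camera it gives the pose at the moment of the call.
A pose or a line that the arm cannot do raises ctrl.IKError and nothing moves.
- workorder.job_done(): hands the job in, once; it reports no verdict.
The state is a dict: "time_s": time; "q": joint angles; "qd": joint speeds; "joint_torque": joint torques, N m; "eef_pos": TCP position; "orientation": TCP orientation; "ft_force": force on the tool from outside, world axes, zero at the start; "torque": the same for the moment, N m; "grip_width": finger opening in m.
Only numpy, scipy, OpenCV 4.12 (cv2) and the standard library are available. Lean on these libraries where they do the work, as an engineer would, in place of code of your own. Each camera call takes 0.05 s, during which the arm holds its last target.

## Task

A rubber plug is left inside the brass cork-borer tube on the stand. Tip the purple bin well forward by its bar, take the orange-handled ejector rod off the forked rests at the back of the bin, and push the rod through the tube from the end away from the red tray, so that the plug drops out of the far end into the red tray. Leave the rod in the tube, pushed in up to its handle, and do not disturb the test-tube rack, spirit lamp, dish or lighter; the bin may stay tilted.

Things in the scene. Friction and masses are not known exactly. Their poses are not given: they have to be found in the camera images.
- unit: White housing of the tilt bin, 256 wide (its y), 178 high, fixed. Origin on the bench under the hinge line; x points into the housing, away from the robot, z up. White side walls reach from x=25 to 155, the clear blue-tinted roof (white front edge; underside 170, top 178 above the bench) from x=65 to 155; it covers the back of the shut bin; back wall 100 high. Hinge ears beside the bin: up to 38 high, x=-14 to 26.
- bin (a joint): Tilt of the purple bin, rad: 0 shut, 0.85 tipped fully forward (its top towards the housing's -x and down) at a stop. Friction hinge: stays where left; about 6 N at the bar moves it. Shut, from the hinge line: 230 wide, floor x=0 to 120, front panel 75 high, sides and back 60 high, all 4 thick.
- bin_hinge (a point): Mid point of the bin's hinge line, 24 above the bench, at the foot of the bin's front panel; the line runs along the housing's y.
- bin_bar (a point): Mid point of the round steel pull bar (10 diameter, 90 long along the housing's y) that stands above the bin's front panel on two end posts with a 25 gap under it. Shut: 105 above the hinge line (2 in front of it); it moves on an arc about the hinge line. The point turns with the bin: its z points from the hinge line to the bar.
- bin_rest (a point): Where the middle of the rod's handle lies in the bin: x=80, y=55, z=50 from the hinge line, bin shut; moves with the bin; its z points out of the bin's mouth (the way to lift the rod out). Two white forked rests hold the rod's steel shaft: 8 wide, at y=-70 and 10, slots 12 wide, open along z, bottom z=45, prong tops z=58.
- rod: Ejector rod, about 88 g: orange handle 26 diameter x 60 long, steel shaft 10 diameter x 110 long. Origin on its axis in mid handle; the shaft points along its -y, the tip at y=-140, the handle's shaft-side face at y=-30. It balances 66 from the handle's middle, on the shaft.
- rod_tip (a point): Tip of the rod's shaft, on its axis (axes as the rod).
- rod_face (a point): Centre of the handle's shaft-side face, 110 from the tip (axes as the rod).
- stand: Grey stand with the brass borer tube and the red catch tray, one fixed piece (place and yaw vary). Origin on the bench under the middle of the tube; the tube is level, along y, its axis 75 above the bench; 70 long, outer diameter 27, bore 20, open at both ends. The uprights under the tube are 34 wide. Red tray below the -y end: 120 along x, from y=-30 to y=-160, walls 22 high and 3 thick.
- borer_in (a point): Centre of the tube's mouth at its +y end, away from the tray, where the rod goes in (axes as the stand; push along -y).
- borer_out (a point): Centre of the tube's other end, over the tray (axes as the stand).
- tray_in (a point): Centre of the red tray's inner floor, 3 above the bench (axes as the stand).
- plug: Red-brown rubber plug, cylinder 16 diameter x 20 long, about 15 g, origin at its centre, axis along its y; at the start it lies inside the tube near the middle.
- rack: Bystander: wooden test-tube rack with tubes, 75 x 200 x 173 high, origin at the centre of its underside.
- lamp: Bystander: blue glass spirit lamp, 80 diameter, 106 high, origin at the centre of its underside.
- dish: Bystander: covered culture dish, 94 diameter, 19 high, origin at the centre of its underside.
- lighter: Bystander: lighter, about 150 x 22 x 12, lying flat, origin under its blue part's middle.
Things that resemble listed ones, but are neither listed nor needed, are in the scene too. Leave any blue or green look-alike of the stand alone.

How it is judged:
By the outcome, as a careful person would: the job done as asked, in the order asked, and still so for the second after the job is handed in, with the robot touching nothing.
It also fails if it takes over 58 s, if anything falls off the work surface, if the arm or the gripper's body presses on something with over 40 N, if the wrist force passes 120 N, or if a joint passes its speed limit or range.

## Working session

There is one attempt and no reset: what is moved stays moved. The work goes in short steps, each a Python script; the robot and the scene stay as the last script left them, time stands still between calls to the robot, and variables do not carry over. Pictures are saved under pics/ and viewed, and the job is handed in when it is done.

```bash
ls; mkdir -p pics; python3 - <<'E'
from cell import *
import cv2,numpy as np
print(readout.observe())
for n in ["scene","top","wrist"]:
    m=camera_model(n)
    p,d=read_camera(n)
    cv2.imwrite(f"pics/{n}0.png",p[:,:,::-1]); np.savez(f"{n}0.npz",p=p,d=d,K=m["mtx"],E=m["extrinsics"])
    print(n,m)
E
```

```text
pics
{'time_s': 0.0, 'q': array([-1.39320152,  0.33393528,  0.03985811,  1.46628115, -0.01340394,
        1.34328262, -0.05850064]), 'qd': array([ 0.00261011,  0.0001845 , -0.00054683, -0.00029019, -0.00200701,
        0.00070305, -0.00038448]), 'joint_torque': array([ 2.52035370e-04, -6.58572435e+01,  1.36520438e+00, -4.05567276e+01,
        1.66849169e-02,  1.29511720e-02,  2.40912152e-05]), 'eef_pos': array([0.17752049, 0.62481531, 0.23040045]), 'orientation': array([ 0.56457595,  0.42580002, -0.42667974, -0.56381977]), 'ft_force': array([ 0.29097962, -0.66338345,  0.23082729]), 'torque': array([ 0.03196521,  0.02174129, -0.03970515]), 'grip_width': 0.08514565194230028}
scene {'mtx': array([[504.34996807,   0.        , 317.21611595],
       [  0.        , 504.34996807, 245.1728043 ],
       [  0.        ,   0.        ,   1.        ]]), 'extrinsics': array([[ 3.07436290e-01,  6.12269260e-01, -7.28429325e-01,
         1.27910674e+00],
       [ 9.51568432e-01, -1.98352448e-01,  2.34891095e-01,
        -2.97150897e-01],
       [-6.69142693e-04, -7.65364397e-01, -6.43596840e-01,
      
[... 358 characters left out ...]
0.9995557 ,  0.020304  ,  0.02182076, -0.05479172],
       [-0.0239846 , -0.11327545, -0.99327409,  1.10332918],
       [ 0.        ,  0.        ,  0.        ,  1.        ]])}
wrist {'mtx': array([[371.64829954,   0.        , 321.56239056],
       [  0.        , 371.64829954, 235.27611274],
       [  0.        ,   0.        ,   1.        ]]), 'extrinsics': array([[ 2.72561133e-01,  9.17360971e-01,  2.90102186e-01,
         1.03252173e-01],
       [ 9.62138122e-01, -2.59620964e-01, -8.29890914e-02,
         6.46462126e-01],
       [-8.14344367e-04,  3.01737973e-01, -9.53390546e-01,
         3.73157220e-01],
       [ 0.00000000e+00,  0.00000000e+00,  0.00000000e+00,
         1.00000000e+00]])}
```

View pics/scene0.png

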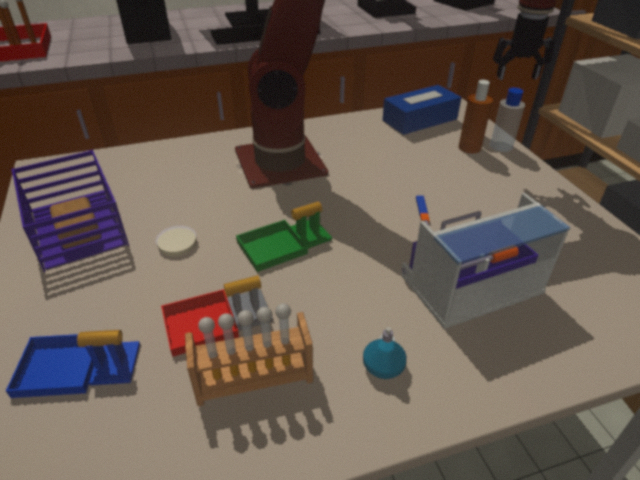

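View pics/top0.png

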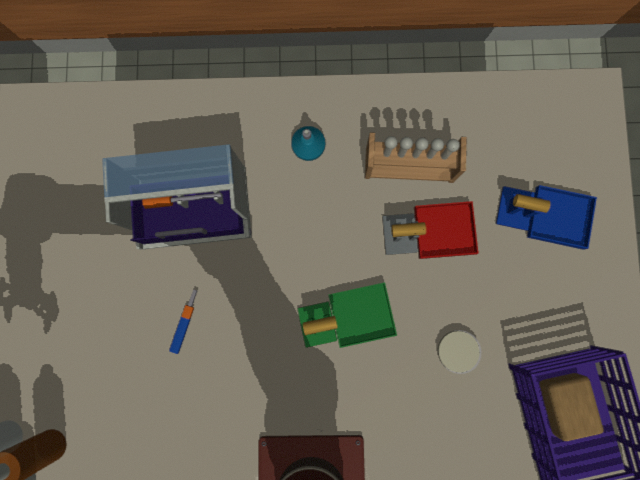

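View pics/wrist0.png

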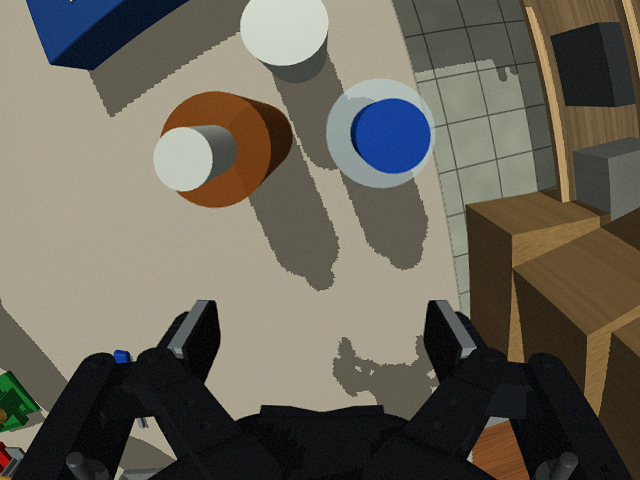

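```bash
cat > h.py <<'E'
import numpy as np,cv2
def load(n):
    z=np.load(n+".npz"); return z["p"],z["d"],z["K"],z["E"]
def w(n,u,v,r=1):
    p,d,K,E=load(n); a=d[v-r:v+r+1,u-r:u+r+1]; a=a[a>0]; Z=np.median(a)
    c=np.array([(u-K[0,2])/K[0,0]*Z,(v-K[1,2])/K[1,1]*Z,Z,1]); return (E@c)[:3]
def cloud(n):
    p,d,K,E=load(n); v,u=np.mgrid[0:480,0:640]
    P=np.stack([(u-K[0,2])/K[0,0]*d,(v-K[1,2])/K[1,1]*d,d],-1)@E[:3,:3].T+E[:3,3]
    P[d<=0]=np.nan; return p,P
def crop(n,x0,y0,x1,y1,out,s):
    p=load(n)[0][y0:y1,x0:x1,::-1]; cv2.imwrite(out,cv2.resize(p,None,fx=s,fy=s,interpolation=cv2.INTER_CUBIC))
E
python3 - <<'E'
from h import *
crop("top0",95,135,255,255,"pics/c1.png",5)
crop("top0",360,125,490,265,"pics/c2.png",4)
crop("scene0",390,180,580,330,"pics/c3.png",4)
crop("scene0",150,260,320,400,"pics/c4.png",4)
E
```

```text
(no output)
```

View pics/c1.png

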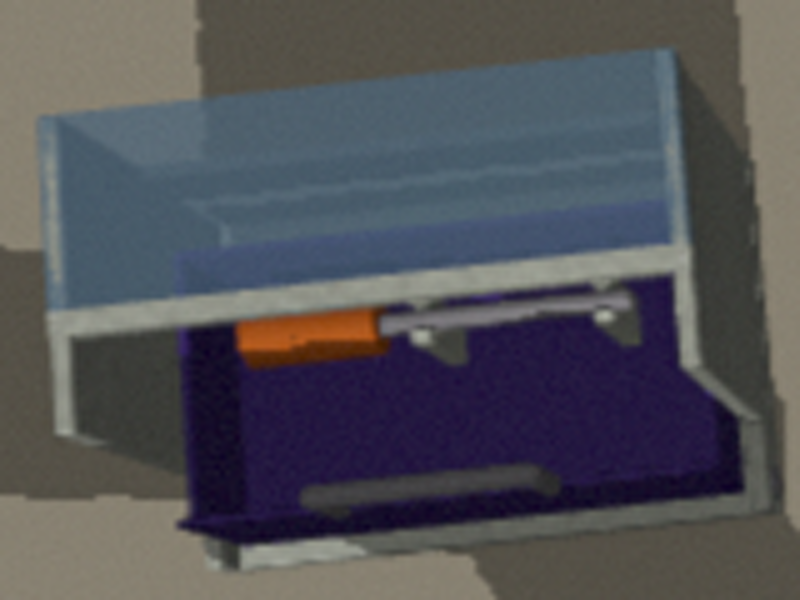

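View pics/c2.png

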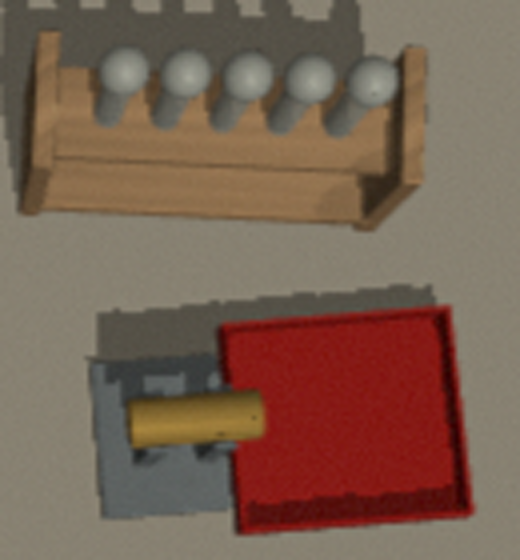

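View pics/c3.png

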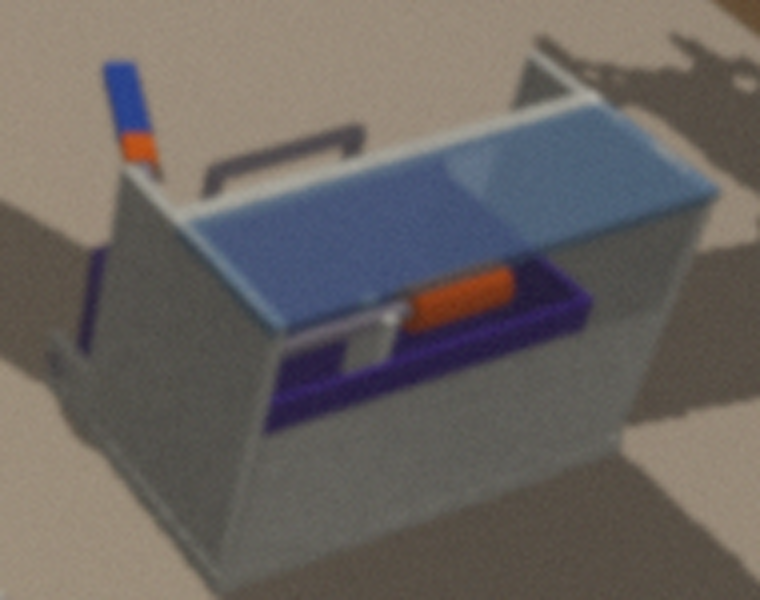

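View pics/c4.png

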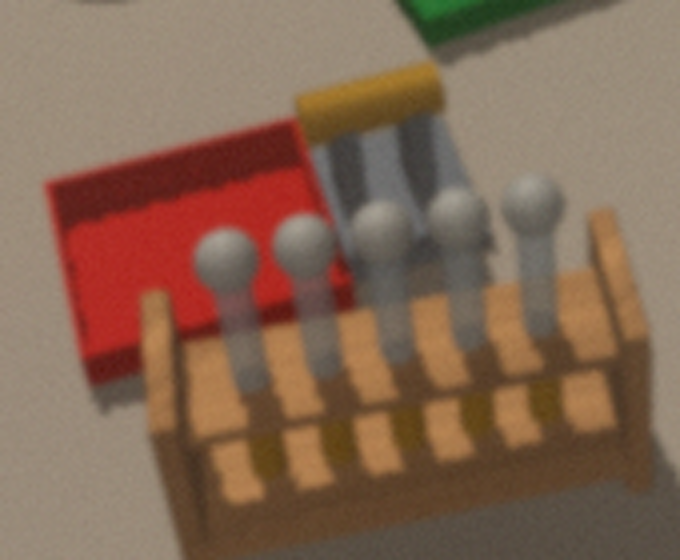

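```bash
python3 - <<'E'
from h import *
p,P=cloud("top0"); hsv=cv2.cvtColor(p,cv2.COLOR_RGB2HSV); H,S,V=[hsv[...,i].astype(int) for i in range(3)]
u,v=np.meshgrid(np.arange(640),np.arange(480))
def rect(m,name):
    q=P[m]; q=q[np.isfinite(q).all(1)]
    r=cv2.minAreaRect((q[:,:2]*1000).astype(np.float32)); print(name,len(q),"z",np.percentile(q[:,2],[2,50,98]).round(4),r); print(cv2.boxPoints(r).round(1).tolist()); return q
box=lambda a,b,c,d:(u>=a)&(u<=c)&(v>=b)&(v<=d)
rect(box(90,130,260,260)&(P[...,2]>.171)&(P[...,2]<.19),"roof")
q=rect(box(145,222,215,240)&(P[...,2]>.115)&(P[...,2]<.145),"bar")
q=rect(box(130,190,175,212)&(H<14)&(S>150)&(V>80),"handle"); print(q.mean(0))
rect(box(375,210,440,250)&(P[...,2]>.072),"tube")
rect(box(410,195,490,265)&((H<6)|(H>174))&(S>150)&(P[...,2]>.015)&(P[...,2]<.03),"trayrim")
rect(box(375,210,420,260)&(P[...,2]>.004)&(P[...,2]<.02),"base")
rect(box(360,130,475,185)&(P[...,2]>.1),"rack")
rect(box(360,130,475,185)&(P[...,2]>.01),"rackall")
m=box(360,130,475,185)&(P[...,2]>.08);print(np.nanmax(P[m][:,2]))
# scene
p,P=cloud("scene0"); hsv=cv2.cvtColor(p,cv2.COLOR_RGB2HSV); H,S,V=[hsv[...,i].astype(int) for i in range(3)]
rect(box(390,180,580,330)&(P[...,2]>.171)&(P[...,2]<.19),"S roof")
rect(box(435,205,485,235)&(P[...,2]>.115)&(P[...,2]<.15),"S bar")
rect(box(215,272,268,300)&(P[...,2]>.078)&(P[...,2]<.1)&(S>130),"S tube")
rect(box(150,280,245,360)&((H<6)|(H>174))&(S>150)&(P[...,2]>.018)&(P[...,2]<.03),"S trayrim")
E
```

```text
roof 5997 z [0.1747 0.1787 0.1821] ((647.8067626953125, 268.56787109375), (130.77011108398438, 257.4656066894531), 5.031149387359619)
[[571.4000244140625, 391.1000061035156], [594.0, 134.60000610351562], [724.2000122070312, 146.10000610351562], [701.7000122070312, 402.5]]
bar 246 z [0.1175 0.1334 0.1379] ((555.4026489257812, 259.9305114746094), (10.267573356628418, 98.88317108154297), 5.168131351470947)
[[545.7999877929688, 308.70001220703125], [554.7000122070312, 210.1999969482422], [565.0, 211.1999969482422], [556.0999755859375, 309.6000061035156]]
handle 234 z [0.0786 0.0859 0.0902] ((628.2249755859375, 337.1106262207031), (18.096641540527344, 82.88018798828125), 2.3512368202209473)
[[617.5, 378.1000061035156], [620.9000244140625, 295.29998779296875], [639.0, 296.1000061035156], [635.5999755859375, 378.8999938964844]]
[0.62828389 0.32488089 0.08519461]
tube 439 z [0.0732 0.0858 0.091 ] ((558.5504760742188, -217.24688720703125), (33.89816665649414, 70.31200408935547), 4.240394115447998)
[[539.0, -183.39999389648438], [544.2000122070312, -253.60000610351562], [578.0999755859375, -25
[... 1590 characters left out ...]
60778809, 97.81307983398438), 5.284616470336914)
[[549.0, 304.8999938964844], [558.0999755859375, 207.5], [568.9000244140625, 208.5], [559.9000244140625, 305.8999938964844]]
S tube 367 z [0.0785 0.0866 0.0904] ((562.2960815429688, -220.84555053710938), (68.25270080566406, 26.458175659179688), 89.92183685302734)
[[549.0, -255.0], [575.5, -255.0], [575.5999755859375, -186.6999969482422], [549.0999755859375, -186.6999969482422]]
S trayrim 340 z [0.0183 0.0216 0.0246] ((566.998046875, -314.79779052734375), (124.49285888671875, 128.45985412597656), 3.2607662677764893)
[[501.20001220703125, -254.1999969482422], [508.5, -382.5], [632.7999877929688, -375.3999938964844], [625.5, -247.10000610351562]]
```

```bash
cat >> h.py <<'E'
from scipy.spatial.transform import Rotation as R
UO=np.array([.5593,.2594,0]);UY=0.0885
UR=R.from_euler('z',UY).as_matrix()
SO=np.array([.5600,-.2187,0]);SY=0.0565
SR=R.from_euler('z',SY).as_matrix()
def binp(p,t):   # point from hinge, bin shut -> world at tilt t
    x,y,z=np.array(p)/1000; c,s=np.cos(t),np.sin(t)
    return UO+UR@np.array([x*c-z*s,y,.024+x*s+z*c])
def att(base,t,sg):
    c,s=np.cos(t),np.sin(t)
    y=np.array([s,0,-c]); x=sg*np.array([c,0,s]); z=np.cross(x,y)
    return R.from_matrix(base@np.stack([x,y,z],1)).as_quat()
def point(q): return R.from_quat(q).as_matrix()[:,1]
def sp(p): return SO+SR@(np.array(p)/1000)
E
python3 - <<'E'
from h import *
from cell import *
o=readout.observe(); M=R.from_quat(o["orientation"]).as_matrix()
print(M.round(2), M.T@(camera_model("wrist")["extrinsics"][:3,3]-o["eef_pos"]))
for sg in (1,-1):
    print("sg",sg)
    for t in (0,.3,.6,.85):
        q=att(UR,t,sg); P=binp((-2,0,105),t)+.019*point(q); 
        j=ctrl.solve_ik(P,q); print("bar",t,P.round(3),None if j is None else np.round(j,2))
    for dz in (0,80,140):
        q=att(UR,.85,sg);P=binp((80,55,50+dz),.85)+.019*point(q); j=ctrl.solve_ik(P,q); print("h",P.round(3),None if j is None else np.round(j,2))
    for t in (0,.3,.6,.85):
      for d in (30,200):
        q=att(SR,t,sg);P=sp((0,35+d,75))+.019*point(q); j=ctrl.solve_ik(P,q); print("ins",t,d,P.round(3),None if j is None else np.round(j,2))
E
```

```text
[[ 0.27 -0.   -0.96]
 [ 0.96 -0.    0.27]
 [-0.   -1.   -0.  ]] [ 0.00027319 -0.14264174  0.07735237]
sg 1
bar 0 [0.557 0.259 0.11 ] [-0.94  0.38  0.54  1.72 -0.22  1.1  -0.24]
bar 0.3 [0.532 0.257 0.106] [-1.03  0.14  0.45  2.03  0.12  0.72 -0.59]
bar 0.6 [0.509 0.255 0.094] [-0.97  0.02  0.2   2.3   0.85  0.49 -1.38]
bar 0.85 [0.494 0.254 0.079] None
h [0.584 0.317 0.105] [-0.92  0.2   0.07  2.23  1.52  0.54 -2.09]
h [0.524 0.311 0.157] [-0.88  0.02 -0.08  2.29  1.29  0.65 -1.89]
h [0.479 0.307 0.197] [-0.95 -0.12 -0.11  2.31  1.12  0.74 -1.77]
ins 0 30 [ 0.556 -0.154  0.056] [-0.45  0.44  0.79  1.87 -0.37  0.99  0.56]
ins 0 200 [0.547 0.016 0.056] [-0.79  0.38  0.82  1.94 -0.33  0.96  0.24]
ins 0.3 30 [ 0.562 -0.153  0.057] [-0.53  0.26  0.87  2.1  -0.51  0.64  0.73]
ins 0.3 200 [0.552 0.016 0.057] [-0.82  0.14  0.75  2.18 -0.16  0.56  0.09]
ins 0.6 30 [ 0.567 -0.153  0.059] [-0.09  0.11  0.43  2.3  -1.01  0.3   1.29]
ins 0.6 200 [0.557 0.017 0.059] [-0.38  0.02  0.24  2.39  0.31  0.14 -0.37]
ins 0.85 30 [ 0.571 -0.153  0.062] None
ins 0.85 200 [0.561 0.017 0.062] None
sg -1
bar 0
[... 276 characters left out ...]
   0.2   2.24  1.51  0.51  1.05]
h [0.524 0.311 0.157] [-1.1   0.01  0.14  2.3   1.29  0.64  1.25]
h [0.479 0.307 0.197] [-1.17 -0.13  0.1   2.32  1.15  0.77  1.36]
ins 0 30 [ 0.556 -0.154  0.056] [-0.71  0.67  1.22  1.88 -0.71  1.11 -2.3 ]
ins 0 200 [0.547 0.016 0.056] [-1.06  0.6   1.22  1.95 -0.65  1.07 -2.64]
ins 0.3 30 [ 0.562 -0.153  0.057] [-0.8   0.43  1.24  2.11 -0.82  0.75 -2.15]
ins 0.3 200 [0.552 0.016 0.057] [-1.3   0.39  1.37  2.19 -0.67  0.66 -2.6 ]
ins 0.6 30 [ 0.567 -0.153  0.059] [-0.81  0.27  1.25  2.32 -1.33  0.49 -1.59]
ins 0.6 200 [0.557 0.017 0.059] [ 0.66  0.08 -0.8   2.35  0.62  0.17  2.49]
ins 0.85 30 [ 0.571 -0.153  0.062] None
ins 0.85 200 [0.561 0.017 0.062] None
```

```bash
cat >> h.py <<'E'
def snap(name,tag):
    from cell import camera_model,read_camera
    m=camera_model(name); p,d=read_camera(name)
    cv2.imwrite(f"pics/{tag}.png",p[:,:,::-1]); np.savez(tag+".npz",p=p,d=d,K=m["mtx"],E=m["extrinsics"])
def st(msg=""):
    from cell import readout
    o=readout.observe(); print(msg,"t",round(o["time_s"],2),"p",o["eef_pos"].round(4),"f",o["ft_force"].round(1),"g",round(o["grip_width"],4),"q",o["q"].round(2)); return o
E
python3 - <<'E'
from h import *
from cell import *
q=att(UR,0,1)
j=ctrl.solve_ik(binp((-2,0,105),.87)+.019*point(att(UR,.62,1)),att(UR,.62,1)); print(j)
jaws.move_gripper(.045); st("grip")
ctrl.movep([.45,.36,.30],q); st("via")
B=binp((-2,0,105),0)
ctrl.movep(B+.019*point(q)+[0,0,.06],q); st("pre")
snap("wrist","w1"); snap("scene","s1")
E
```

```text
[-0.9421365   0.02464145  0.12309381  2.35524855  0.99608108  0.47687109
 -1.57248944]
grip t 0.62 p [0.1777 0.6252 0.2313] f [-0.4  0.2  0.9] g 0.0454 q [-1.39  0.33  0.04  1.47 -0.01  1.34 -0.06]
via t 2.07 p [0.4488 0.3616 0.2996] f [-0.5  0.   0.4] g 0.045 q [-1.11  0.16  0.4   1.56 -0.06  1.44 -0.61]
pre t 2.88 p [0.5568 0.2614 0.1708] f [-0.   0.3  0.6] g 0.045 q [-0.91  0.32  0.49  1.65 -0.16  1.21 -0.29]
```

View pics/w1.png

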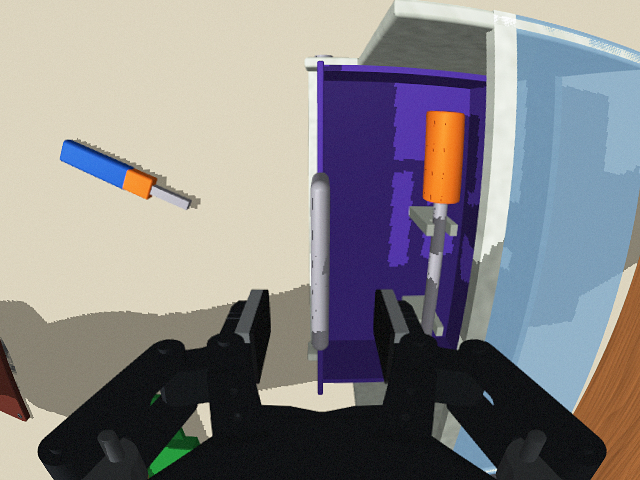

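View pics/s1.png

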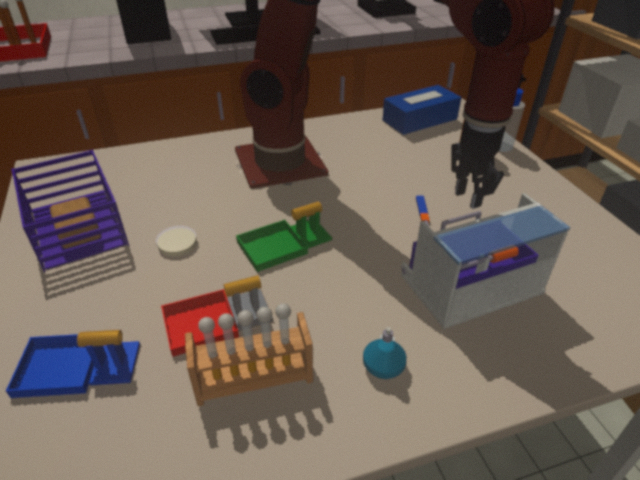

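```bash
cat >> h.py <<'E'
def ww(n,u,v,r=1):
    p,d,K,E=load(n); a=d[v-r:v+r+1,u-r:u+r+1]; a=a[a>0]; Z=np.median(a)
    dx,dy=u-K[0,2],v-K[1,2]; rr=np.hypot(dx,dy); th=rr/K[0,0]; s=Z*np.tan(th)/max(rr,1e-9)
    return (E@np.array([dx*s,dy*s,Z,1]))[:3]
E
python3 - <<'E'
from h import *
for u,v in ((320,185),(320,260),(320,342)):
    P=ww("w1",u,v); print(P.round(4),((UR.T@(P-UO))*1000).round(1))
for u,v in ((446,130),(444,190),(440,212),(430,320)):
    P=ww("w1",u,v); print(P.round(4),((UR.T@(P-UO))*1000).round(1))
E
```

```text
[0.5519 0.3075 0.1326] [ -3.1  48.6 132.6]
[0.5555 0.2685 0.1335] [ -3.    9.4 133.5]
[0.56   0.2181 0.1339] [ -3.  -41.2 133.9]
[0.6276 0.3431 0.0865] [75.4 77.3 86.5]
[0.632  0.3048 0.0862] [76.5 38.8 86.2]
[0.6345 0.2884 0.0786] [77.5 22.3 78.6]
[0.644  0.2055 0.0781] [ 79.6 -61.2  78.1]
```

```bash
python3 - <<'E'
from h import *
from cell import *
q=att(UR,0,1); B=binp((-2,0,105),0)
ctrl.move_straight(B+.019*point(q),feed=.1); st("down")
jaws.move_gripper(.015); st("close")
for t in (.15,.3,.45,.6,.73,.84,.87):
    q=att(UR,t*.72,1)
    s=ctrl.move_straight(binp((-2,0,105),t)+.019*point(q),q,feed=.06,max_force=30); st(f"{t} {s}")
    if s: break
snap("scene","s2"); snap("top","t2")
E
```

```text
down t 3.73 p [0.5576 0.2594 0.1105] f [ 0.2 -0.3 -0.2] g 0.0448 q [-0.89  0.38  0.48  1.72 -0.19  1.09 -0.26]
close t 4.12 p [0.5574 0.2593 0.1102] f [ 0.4 -0.1 -0.3] g 0.0152 q [-0.89  0.38  0.48  1.72 -0.19  1.09 -0.26]
0.15 False t 4.5 p [0.5433 0.2583 0.1092] f [ 0.4  0.7 -0.1] g 0.0152 q [-0.97  0.28  0.5   1.84 -0.11  0.95 -0.35]
0.3 False t 4.88 p [0.5302 0.2571 0.1053] f [ 0.3 -0.  -0.1] g 0.0151 q [-1.05  0.19  0.51  1.96  0.    0.82 -0.47]
0.45 False t 5.25 p [0.5178 0.2557 0.0996] f [-0.5 -0.7 -0.4] g 0.015 q [-1.13  0.12  0.52  2.08  0.16  0.69 -0.64]
0.6 False t 5.62 p [0.5066 0.2545 0.0923] f [-0.5  0.1  0.5] g 0.0152 q [-1.2   0.06  0.52  2.19  0.39  0.58 -0.89]
0.73 False t 6.03 p [0.4981 0.2536 0.0846] f [ 0.7  0.3 -0. ] g 0.0154 q [-1.25  0.02  0.51  2.28  0.66  0.51 -1.19]
0.84 False t 6.42 p [0.4914 0.2529 0.0772] f [ 0.   0.1 -0.2] g 0.015 q [-1.28  0.01  0.48  2.35  0.93  0.48 -1.49]
0.87 False t 6.67 p [0.4899 0.2531 0.0753] f [ 2.1  0.8 -0.1] g 0.015 q [-1.28  0.01  0.47  2.37  1.01  0.47 -1.58]
```

View pics/s2.png

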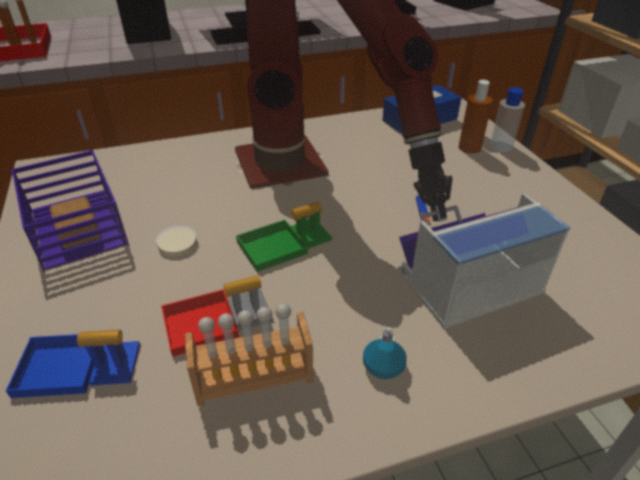

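```bash
python3 - <<'E'
from h import *
from cell import *
o=st(); jaws.move_gripper(.03)
ctrl.move_straight(o["eef_pos"]-.09*point(o["orientation"]),feed=.15)
q=att(UR,.85,1)
ctrl.movep(binp((80,55,150),.85)+.019*point(q),q); st("pre")
snap("wrist","w3"); snap("top","t3"); snap("scene","s3")
crop("top0",0,0,1,1,"pics/x.png",1); crop("t3",95,135,255,255,"pics/t3c.png",5)
E
```

```text
t 6.78 p [0.4899 0.2531 0.0753] f [2.6 1.1 0.6] g 0.0152 q [-1.28  0.01  0.47  2.37  1.01  0.47 -1.58]
pre t 8.28 p [0.509  0.3094 0.1686] f [-1.3 -0.7 -0.4] g 0.0303 q [-1.28 -0.05  0.28  2.32  1.24  0.69 -1.85]
```

View pics/w3.png

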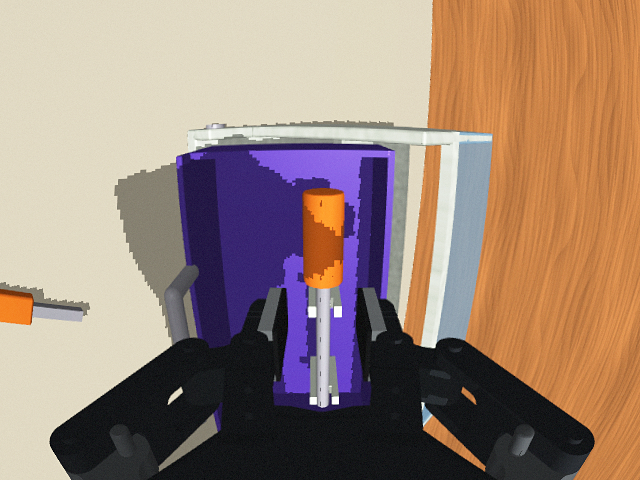

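View pics/t3c.png

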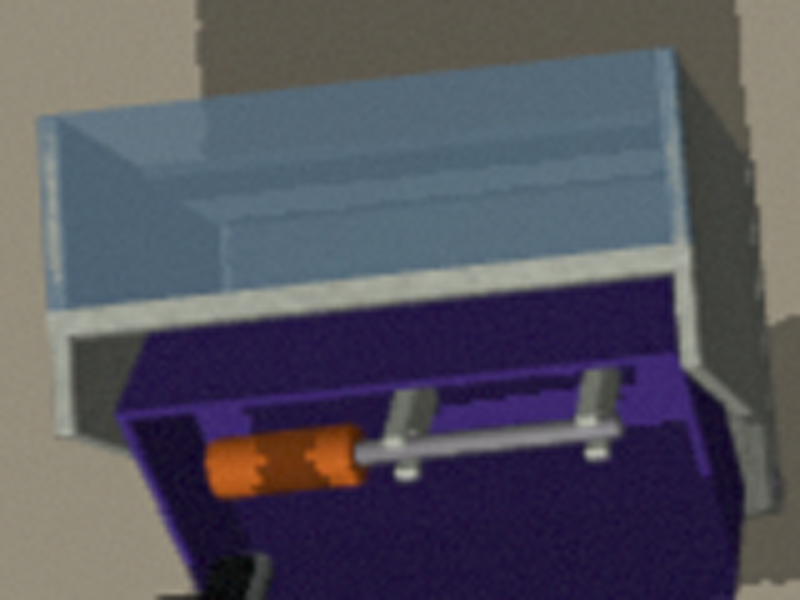

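```bash
python3 - <<'E'
from h import *
for u,v in ((323,200),(323,240),(323,282),(323,300),(323,390)):
    P=ww("w3",u,v); l=(UR.T@(P-UO))*1000; l[2]-=24
    c,s=np.cos(.85),np.sin(.85); print(l.round(1),"bin@.85",(l[0]*c+l[2]*s).round(1),l[1].round(1),(-l[0]*s+l[2]*c).round(1))
p,d,K,E=load("w3")
hsv=cv2.cvtColor(p,cv2.COLOR_RGB2HSV); m=(hsv[...,0]<16)&(hsv[...,1]>170); m[:, :295]=0; m[:,352:]=0
v,u=np.nonzero(m); print(u.min(),u.max(),v.min(),v.max())
E
```

```text
[  5.7  86.6 100.3] bin@.85 79.1 86.6 61.9
[ 6.2 62.  99.9] bin@.85 79.2 62.0 61.3
[  5.9  34.6 100.3] bin@.85 79.3 34.6 61.7
[12.  17.7 95.1] bin@.85 79.4 17.7 53.7
[ 12.1 -61.1  95.5] bin@.85 79.7 -61.1 53.9
303 343 188 288
```

```bash
python3 - <<'E'
from h import *
from cell import *
q=att(UR,.85,1)
jaws.move_gripper(.038)
s=ctrl.move_straight(binp((79.4,58,49.5),.85)+.019*point(q),q,feed=.1,max_force=15); st(f"at {s}")
jaws.move_gripper(.02); st("grip")
s=ctrl.move_straight(binp((79.4,58,110),.85)+.019*point(q),q,feed=.1); st("lift")
snap("wrist","w4"); snap("scene","s4")
E
```

```text
at False t 9.84 p [0.5833 0.3199 0.104 ] f [-0.  -0.4 -0.1] g 0.0378 q [-1.2   0.21  0.36  2.24  1.5   0.48 -2.09]
grip t 10.11 p [0.5834 0.3201 0.1042] f [-0.7  0.3  0.8] g 0.0242 q [-1.2   0.21  0.36  2.24  1.5   0.48 -2.09]
lift t 10.87 p [0.5384 0.3157 0.1435] f [ 0.1 -0.4 -1.9] g 0.0243 q [-1.25  0.06  0.32  2.29  1.33  0.6  -1.94]
```

View pics/w4.png

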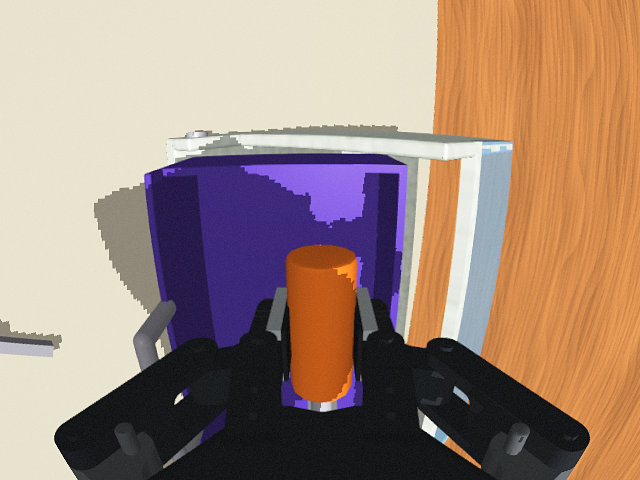

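View pics/s4.png

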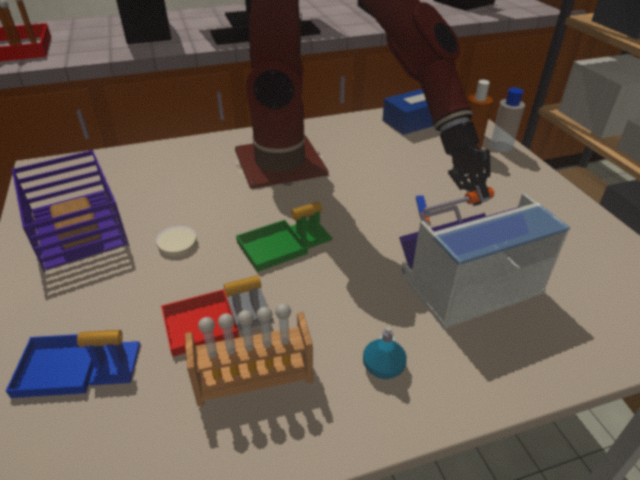

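```bash
python3 - <<'E'
from h import *
from cell import *
q=att(UR,.85,1)
o=st()
ctrl.move_straight(binp((79.4,58,150),.85)+.019*point(q)+[0,0,.04],q,feed=.2); st("up")
q2=att(SR,.15,1)
ctrl.movep(sp((-60,260,210))+.019*point(q2),q2); st("via")
ctrl.movep(sp((0,207,75))+.019*point(q2),q2); st("pre")
ctrl.pause(.2)
snap("wrist","w5"); snap("scene","s5"); snap("top","t5")
crop("s5",180,200,480,380,"pics/s5c.png",2.6); crop("t5",260,160,460,300,"pics/t5c.png",4)
E
```

```text
t 10.97 p [0.5385 0.3154 0.1432] f [-0.4  0.6 -0.1] g 0.024 q [-1.25  0.06  0.32  2.29  1.33  0.6  -1.94]
up t 11.48 p [0.5085 0.313  0.2096] f [ 0.1 -0.5 -1. ] g 0.0241 q [-1.29 -0.11  0.28  2.27  1.15  0.75 -1.72]
via t 12.82 p [0.4879 0.0378 0.1904] f [-0.5  0.8 -0.5] g 0.0244 q [-0.93 -0.15  0.7   2.05  0.14  1.07 -0.23]
pre t 13.49 p [ 0.5508 -0.011   0.0562] f [-0.5 -0.5 -0.3] g 0.0241 q [-0.82  0.27  0.86  2.06 -0.31  0.77  0.27]
```

View pics/s5c.png

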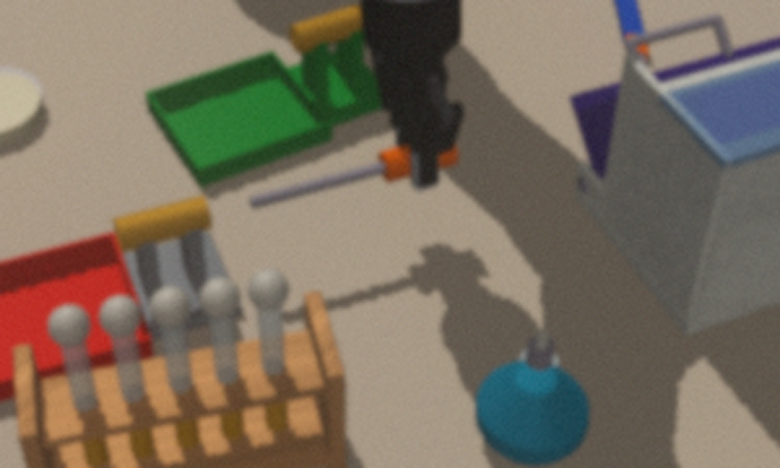

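View pics/t5c.png

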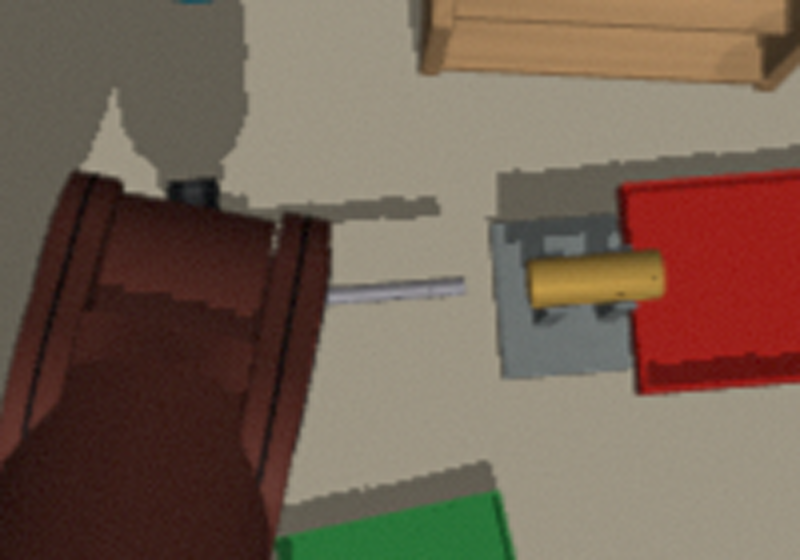

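View pics/w5.png

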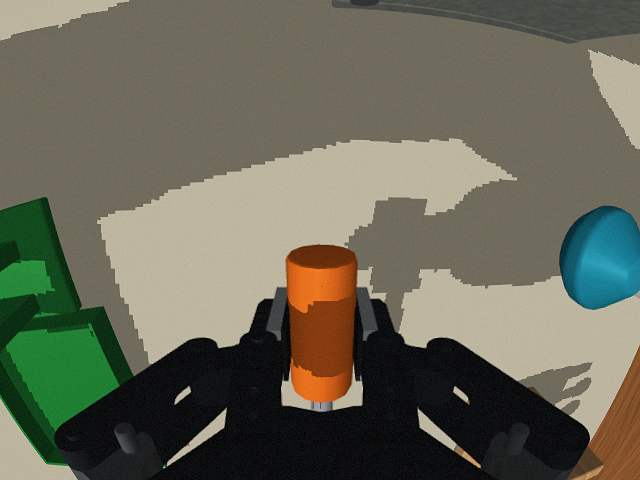

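```bash
python3 - <<'E'
from h import *
for n,bx,tb in (("t5",(335,225,378,240),(390,220,430,240)),("s5",(272,260,332,282),(222,268,264,300))):
    p,P=cloud(n); hsv=cv2.cvtColor(p,cv2.COLOR_RGB2HSV); H,S=hsv[...,0],hsv[...,1]
    u,v=np.meshgrid(np.arange(640),np.arange(480))
    Q=((P-SO)@SR)*1000
    for nm,b,c in (("rod",bx,(S<110)),("tube",tb,(S>120)&(H>10)&(H<35))):
        m=(u>=b[0])&(u<=b[2])&(v>=b[1])&(v<=b[3])&c&(Q[...,2]>55)&(Q[...,2]<100)
        q=Q[m]; 
        print(n,nm,len(q),"y",np.percentile(q[:,1],[0,2,98,100]).round(1))
        ys=np.linspace(q[:,1].min(),q[:,1].max(),6)
        for a,b2 in zip(ys[:-1],ys[1:]):
            k=q[(q[:,1]>=a)&(q[:,1]<=b2)]; print("  y",((a+b2)/2).round(0),"x",np.percentile(k[:,0],[5,50,95]).round(1),"z",np.percentile(k[:,2],[10,50,90]).round(1),len(k))
E
```

```text
t5 rod 154 y [ 71.7  72.3 142.8 145.3]
  y 79.0 x [-4.4 -0.4  3.7] z [76.7 78.7 81.6] 32
  y 94.0 x [-4.6 -0.9  3.3] z [76.2 78.  81.4] 30
  y 108.0 x [-4.2 -0.5  4.2] z [75.4 78.3 80.5] 31
  y 123.0 x [-4.8 -1.   3.8] z [74.8 78.1 81.1] 33
  y 138.0 x [-4.4 -0.1  4.3] z [74.9 77.8 79.9] 28
t5 tube 393 y [-33.6 -31.9  34.7  36.4]
  y -27.0 x [-14.2  -3.8   7.8] z [81.7 86.5 89.8] 77
  y -13.0 x [-13.7  -2.3   9.2] z [80.5 86.2 89.1] 82
  y 1.0 x [-14.5  -4.1   7.9] z [80.4 86.  89.2] 78
  y 15.0 x [-13.6  -4.1   7.3] z [81.8 86.8 90.7] 74
  y 29.0 x [-14.3  -3.2   7.9] z [78.6 85.9 88.9] 82
s5 rod 261 y [ 67.8  69.3 175.3 184.5]
  y 80.0 x [-0.2  4.6  7.6] z [74.  77.1 79.6] 59
  y 103.0 x [-0.8  4.7  7.8] z [74.3 78.1 80.8] 56
  y 126.0 x [-0.7  4.6  7.7] z [74.1 78.1 80.2] 54
  y 150.0 x [-0.2  5.1  8.5] z [75.  78.  80.5] 53
  y 173.0 x [-1.7  5.2  8.1] z [73.2 78.8 80.2] 39
s5 tube 432 y [-36.3 -35.5  30.4  33.2]
  y -29.0 x [-5.9  8.3 14.7] z [74.9 85.3 89.1] 99
  y -15.0 x [-4.2  8.1 14. ] z [79.  86.1 89.2] 84
  y -2.0 x [-4.8  8.6 14.6] z [78.2 85.6 89. ] 88
  y 12.0 x [-3.9  8.4 13. ] z [77. 86. 89.] 87
  y 26.0 x [-3.7  7.8 14.4] z [79.1 85.7 89.1] 74
```

```bash
python3 - <<'E'
from h import *
from cell import *
q2=att(SR,.15,1)
for y,f,mf in ((150,.08,6),(120,.08,25),(75,.08,25),(57,.03,20)):
    s=ctrl.move_straight(sp((-.8,y,75))+.019*point(q2),q2,feed=f,max_force=mf); o=st(f"{y} {s}")
    print("stand y",((SR.T@(o["eef_pos"]-SO))*1000).round(1))
    if s: break
snap("scene","s6"); snap("top","t6")
crop("s6",150,200,350,350,"pics/s6c.png",4); crop("t6",330,160,500,290,"pics/t6c.png",4)
E
```

```text
150 False t 14.71 p [ 0.5536 -0.0683  0.0561] f [ 0.1  0.4 -1.5] g 0.024 q [-0.7   0.29  0.86  2.04 -0.35  0.78  0.42]
stand y [  2.1 150.5  56.1]
120 False t 15.23 p [ 0.5552 -0.0986  0.0561] f [-0.3  0.3 -1.1] g 0.0243 q [-0.63  0.31  0.86  2.03 -0.38  0.79  0.49]
stand y [  2.  120.2  56.1]
75 False t 15.94 p [ 0.5578 -0.1432  0.0561] f [ 0.4 -0.1 -0.7] g 0.0243 q [-0.53  0.34  0.85  2.   -0.42  0.81  0.6 ]
stand y [ 2.  75.5 56.1]
57 True t 16.45 p [ 0.5582 -0.1547  0.0555] f [-0.3  1.6 -1.6] g 0.0243 q [-0.49  0.35  0.84  1.99 -0.44  0.82  0.64]
stand y [ 1.8 64.  55.5]
```

View pics/s6c.png

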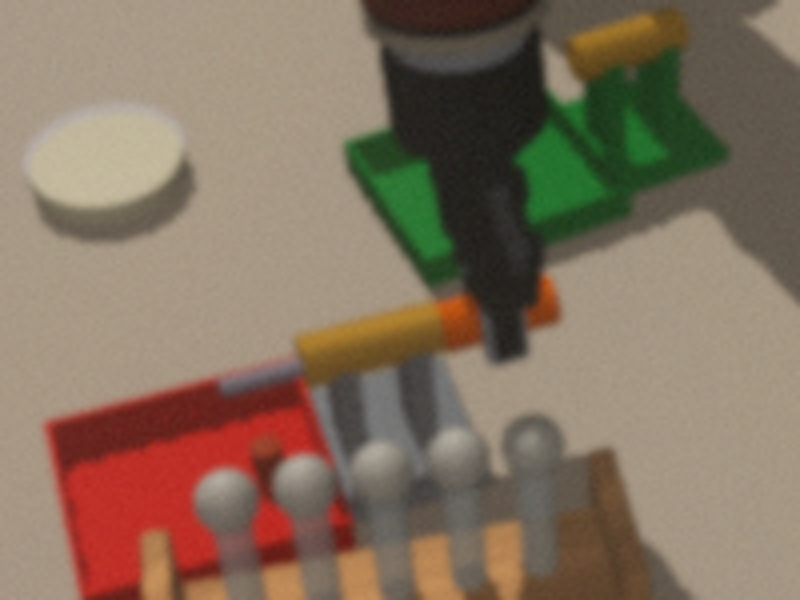

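View pics/t6c.png

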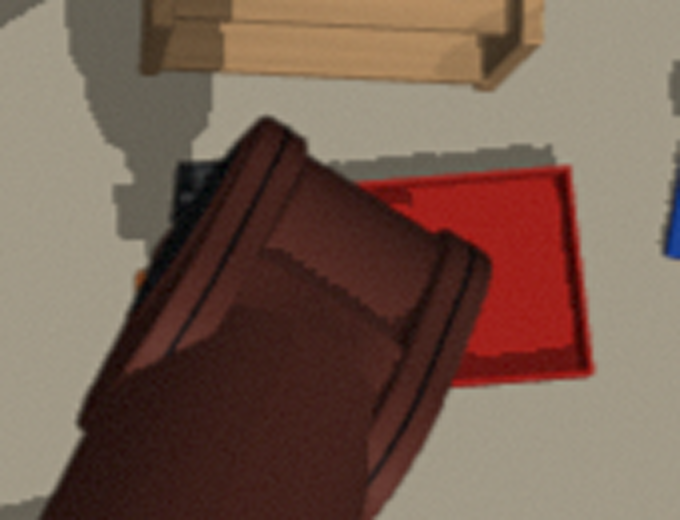

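```bash
python3 - <<'E'
from h import *
from cell import *
o=st(); jaws.move_gripper(.05); ctrl.pause(.2)
ctrl.move_straight(o["eef_pos"]-.15*point(o["orientation"]),feed=.15); st()
ctrl.movep([.42,.2,.3],att(UR,0,1)); ctrl.pause(.2); st()
snap("scene","s7"); snap("top","t7")
crop("s7",150,200,350,350,"pics/s7c.png",4); crop("t7",330,160,500,290,"pics/t7c.png",4)
p,P=cloud("t7"); Q=((P-SO)@SR)*1000; hsv=cv2.cvtColor(p,cv2.COLOR_RGB2HSV)
m=(hsv[...,0]<16)&(hsv[...,1]>170)&(Q[...,2]>55)&(abs(Q[...,0])<30)&(Q[...,1]>25)&(Q[...,1]<120); q=Q[m]; print(len(q),np.percentile(q[:,1],[0,2,50,98,100]),np.median(q[:,2]))
E
```

```text
t 16.55 p [ 0.5579 -0.1547  0.0552] f [ 0.3  0.6 -1.3] g 0.0239 q [-0.49  0.35  0.84  1.99 -0.44  0.82  0.64]
 t 18.27 p [ 0.5355 -0.1565  0.2027] f [-0.3  0.4 -0.4] g 0.05 q [-0.67  0.07  0.96  1.88 -0.12  1.09  0.39]
 t 19.91 p [0.4204 0.1992 0.2998] f [-0.1 -0.3  0.4] g 0.0501 q [-1.26 -0.14  0.66  1.81  0.09  1.44 -0.53]
301 [34.8501258  37.33335424 66.25124904 94.45670153 96.01737419] 80.99710157258056
```

View pics/s7c.png

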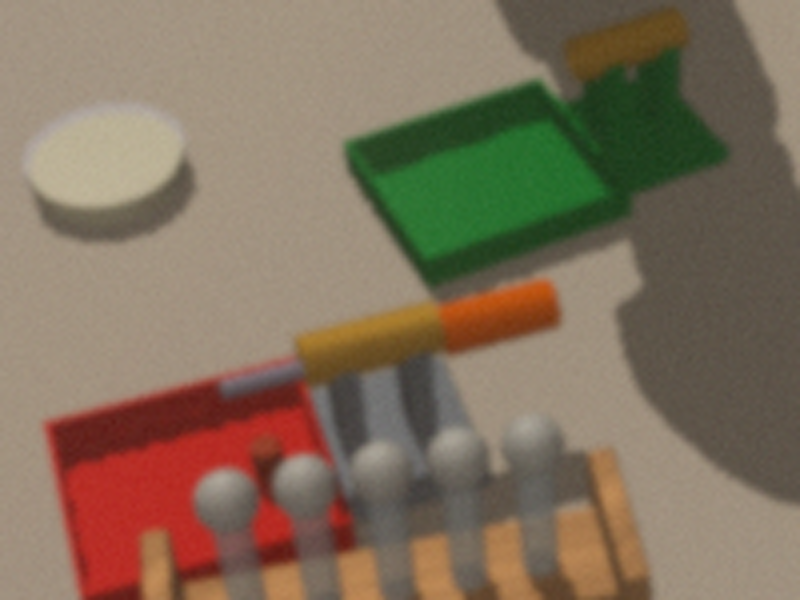

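View pics/t7c.png

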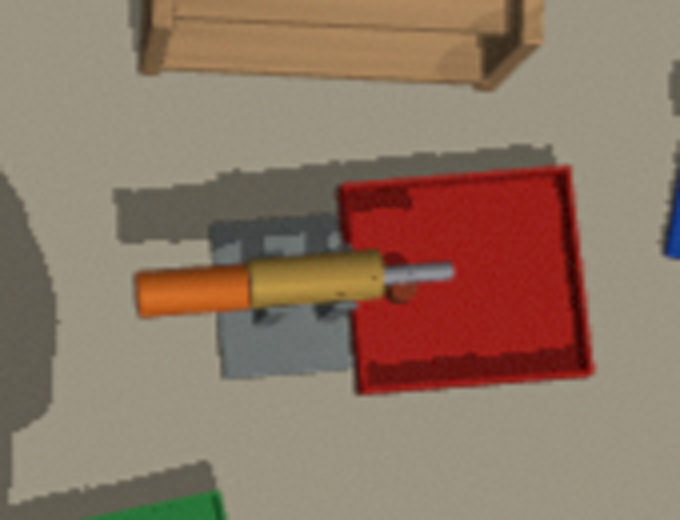

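View pics/s7.png

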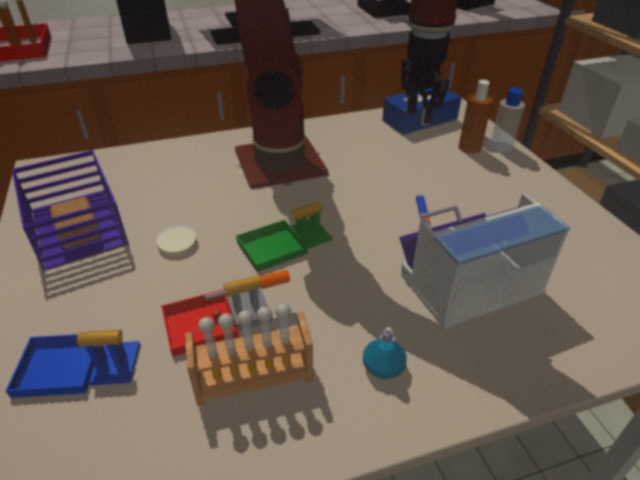

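The rod sits fully in the tube with its handle flush against the mouth. The plug is in the red tray, under the rod tip at about (400,280) in the top crop. The rack, lamp, dish and lighter look unmoved.

```bash
python3 - <<'E'
from cell import *
workorder.job_done(); print(readout.observe()["time_s"])
E
```

```text
the job is handed in; nothing more can be done
the job is handed in; nothing more can be done
```

The job is handed in, at about 20 s on the robot's clock. I tipped the bin forward by its bar to about its 0.85 rad stop and lifted the rod off the forks by its handle. I then pushed it through the tube from the end away from the tray until the handle met the mouth, released it and backed away.

**Last checks, from the scene and top pictures:**
- **Rod:** the handle spans about y = 35–96 mm in the stand's frame, so its face is flush with the tube mouth at y = 35 mm. The shaft sticks out of the far end.
- **Plug:** it lies in the red tray.
- **Bystanders:** the rack, lamp, dish and lighter look unmoved; I judged this by eye and did not measure it.

**Disagreement:** the top and scene cameras differed by about 3 mm on positions. I averaged them and corrected the rod sideways by about 1 mm before inserting it. The insertion met no noticeable resistance until the handle reached the tube, where the push stopped at its 20 N limit.

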